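# Read the charger's heat sink, then hold its spring vent door open at the mark

### The job

The charger in the small cabinet is running warm. With its vent door still shut, pick up the infrared thermometer, point its nose at the middle of the heat sink from 10 to 20 cm away and hold it steady on it for two seconds, then lay it back down flat on the bench mat, the same side up, clear of the cabinet, and let go of it. Then take the handle of the vent door, pull the door open against its spring until the handle bar stands in line with the two marker pins on the rails, and finish while still holding it there; leave the sockets, the pipe cap and the T-joint where they are.

Things in the scene. Friction and masses are not known exactly. Their poses are not given: they have to be found in the camera images.
- cabinet: grey steel charger cabinet, fixed on the bench, 180 (x) x 320 (y) x 100 (z) mm; origin at the centre of its underside; its z is up and its y runs along the two aluminium rails on its top (rails 10 mm wide, 12 mm high, 71 mm either side of the middle). The heat sink stands on its top at the +y end, the vent door in the middle; the door opens towards -y
- sink (a point): centre of the finned aluminium heat sink on top of the cabinet: 70 (cabinet x) x 60 (cabinet y) mm, from 100 to 146 mm above the bench; axes as the cabinet
- door (a joint): travel of the sliding vent door along the cabinet's -y: 0 shut, grows as it opens, stop at 0.115 m. A spring pulls it shut with about 3 N when shut and 8 N at 0.095 m
- handle (a point): grip point of the door's upright black handle bar, moving with the door: bar 60 mm long (cabinet x), 14 mm thick (cabinet y, the sliding direction), 45 mm high; this point is in the middle of its length and thickness, 135 mm above the bench, 19 mm below the bar's top and 26 mm above the steel door plate (128 x 110 x 8 mm). Axes as the cabinet. Best pinched from above across its thickness. With the door shut it lies in the middle of the cabinet
- mark (a point): the mark: mid-way between two upright brass pins (10 mm thick, 30 mm high, one on each rail, 142 mm apart, tops 142 mm above the bench), 127 mm above the bench; axes as the cabinet. The pins are 50 to 95 mm to the -y side of the shut handle; they are fixed and the handle bar passes between them. The door is at the mark when handle and mark have the same cabinet y
- thermo_grip (a point): grip point of the pistol-shaped infrared thermometer (about 0.2 kg), which lies on its side on the mat: in the middle of the width and height of its grey straight barrel (150 long x 42 wide x 38 mm high as it lies), 19 mm above its underside, half-way along it. x runs along the barrel to the nose, z up as it lies; the black pistol grip (34 mm wide, about 80 mm long) sticks out level to its -y near the rear end of the barrel, beginning about 37 mm behind this point
- thermo_nose (a point): the thermometer's sensing nose, a short black tube (30 mm wide) on the front end of its barrel, 83 mm ahead (+x) of the grip point; it looks straight ahead along its own x; same axes as the grip point
- thermometer: the thermometer as a whole: origin under the middle of the barrel as it lies, 19 mm below the grip point; same axes
- socket_l_c (a point): large chrome socket standing on the mat, 30 mm wide, 40 mm high; its centre; bystander
- socket_s_c (a point): small chrome socket standing on the mat, 22 mm wide, 34 mm high; its centre; bystander
- cap_c (a point): yellow hard silicone pipe cap, 54 mm wide, 35 mm high; its centre; bystander
- tee_c (a point): white PVC T-joint lying on the mat, 100 mm long, 40 mm high, branch to its +y 52 mm long; centre of its run; bystander
Mind the look-alikes: they are no part of the job. Of the things that look like the thermometer, take the one that is farthest to the robot's left at the start.

How it is judged:
By the outcome, as a careful person would: the job done as asked, in the order asked, and still so for the second after the job is handed in, while the arm keeps its last pose, push and grip.
It also fails if it takes over 54 s, if anything falls off the work surface, if the arm or the gripper's body presses on something with over 40 N, if the wrist force passes 120 N, or if a joint passes its speed limit or range.

### The arm

A 6-joint arm with a two-finger parallel gripper is mounted at the origin on the work surface. World frame = base frame: x ahead of the robot, y to its left, z up, the work surface at z = 0. Lengths are in m, angles in rad, forces in N, time in s.
With the tool pointing down it reaches from about 0.35 to 0.775 m from the base axis. Payload 7.3 kg.
Tool frame: the origin (TCP) lies on the centre line of the jaws, within the pads' length; the fingertips stand 11 mm ahead of it and the grasp point (between the pads) lies 8 mm behind it; z points along the fingers, y is the direction in which the jaws open and shut (so a half turn about z gives the same grasp; the last joint's range is limited). The gripper opens to 92 mm and grips with 3 to 60 N. Pads are 19 mm wide; open, the fingers measure 130 mm over their backs; the gripper's body (75 mm by 190 mm) begins 47 mm behind the grasp point.
Start: joints at [1.02, 0.342, 1.524, -0, 1.275, -0.146], TCP at [0.207, 0.483, 0.238] pointing down, gripper open.
Joint ranges: [-2.53, 2.53], [-0.77, 2.02], [0.04, 2.7], [-1, 4.14], [0.28, 2.66], [-3.11, 3.11]. Speed limits (rad/s): [2.57, 2.57, 3.14, 3.14, 3.14, 3.14].

### API

Orientations are given as [roll, pitch, yaw] about the fixed x, y, z axes, in that order (R = Rz(yaw) Ry(pitch) Rx(roll)).
In Python, from cell import robot gives the robot as it stands.
- The arm moves only by the tool jog_arm, never from a script. Its argument "deltas" is one flat list of numbers, 6 for each row, row after row: the shift along the world's x, y, z in units of 0.1 m (1.0 is 0.1 m), then the turn, a rotation vector about the world's x, y, z in units of 90 degrees (1.0 is 90 degrees). A call has 1 to 5 rows; each row is the pose to reach, as a shift and turn from the pose commanded when the call began; what a row does not reach only later rows make up. A row lasts 1/12 s, in which the tool goes at most 41.7 mm and 7.16 degrees, less where a joint would pass 70% of its speed; a pose out of reach is approached as far as the arm can. A call with a number of a shift or a turn outside -1 to 1 is refused whole. A call with a gripper value outside its range is refused whole. "claw" is the opening, from 0 (shut) to 1 (fully open), set as the call begins (left out, the last holds). The fingers move at their own pace and stop on an object; "newtons" is the grip in N (left out, the last holds). Time passes only in rows, so rows that repeat a pose let the fingers close. It gives the time, the measured TCP pose, the force and the opening at its end, in the units of the state.
- robot.observe(): the state, without advancing time (a new reading comes with each control period).
- robot.read_camera(name): name is "scene" or "top" or "wrist"; returns the picture (384x512x3 uint8, red, green, blue); there is no depth.
- robot.camera_params(name): a dict with "fx", "fy", "cx", "cy" (pixels), "k1" (the pictures are not rectified: a ray, as slopes to the right and down, at radius r is drawn at 1 + k1 r^2 times it, then the intrinsics apply), "R" (3x3) and "t" (3): a world point X has camera coordinates R X + t. Camera axes: x right, y down, z forward; pixel columns grow to the right and rows downward; lengths in m; the calibration is good to about 2 mm. A picture is of the moment at which its call begins: read the wrist's pose just before it. camera_params takes no time and is no camera call; for the wrist camera it gives the pose at the moment of the call.
- robot.hand_in(): hands the job in, once; it reports no verdict.
The state is a dict: "time": time; "qpos": joint angles; "qvel": joint speeds; "joint_efforts": joint torques, N m; "tool_pos": TCP position; "tool_rot": TCP orientation; "contact_force": force on the tool from outside, world axes, zero at the start; "torque": the same for the moment, N m; "opening": finger opening in m.
Only numpy, scipy, OpenCV 4.12 (cv2) and the standard library are available. Lean on these libraries where they do the work, as an engineer would, in place of code of your own. Each camera call takes 0.05 s, during which the arm holds its last target. There are 200 camera calls.

## Working session

There is one attempt and no reset: what is moved stays moved. The work goes in short steps, Python scripts to look and compute and a tool call to move; the robot and the scene stay as the last step left them, time stands still between calls to the robot, and variables do not carry over. Pictures are saved under pics/ and viewed, about 8 in all and at most 12, crops included, and the job is handed in when it is done.

Besides the shell and the picture viewer there is one more tool, called after "Emit:" as name(argument=value, ...), one argument or row to a line, values as JSON. jog_arm: Moves the arm, as the interface text tells. Its arguments: {"type":"object","properties":{"deltas":{"type":"array","items":{"type":"number"}},"claw":{"type":"number"},"newtons":{"type":"number"}},"required":["deltas"]}

```bash
mkdir -p pics; ls; cat > h.py <<'E'
import numpy as np, cv2
from cell import robot
def snap(n,f):
    P=robot.camera_params(n); im=robot.read_camera(n); cv2.imwrite('pics/'+f,im[:,:,::-1]); return im,P
def ray(P,u,v):
    xd,yd=(u-P['cx'])/P['fx'],(v-P['cy'])/P['fy']; x,y=xd,yd
    for _ in range(20):
        s=1+P['k1']*(x*x+y*y); x,y=xd/s,yd/s
    R=np.array(P['R']);t=np.array(P['t']); return -R.T@t, R.T@np.array([x,y,1])
def onz(P,u,v,z):
    o,d=ray(P,u,v); return o+d*(z-o[2])/d[2]
def proj(P,X):
    c=np.array(P['R'])@np.array(X)+np.array(P['t']); x,y=c[0]/c[2],c[1]/c[2]; s=1+P['k1']*(x*x+y*y)
    return P['fx']*x*s+P['cx'],P['fy']*y*s+P['cy']
E
python3 - <<'E'
from h import *
ims=[]
for n in('top','scene'):
    im,P=snap(n,n+'0.png'); ims.append(im); o,d=ray(P,256,192); print(n,o.round(3),d.round(3),P['fx'])
print(robot.observe())
E
```

```text
pics
top [0.395 0.029 1.051] [ 0.128  0.031 -0.991] 367.77474536579683
scene [ 1.127 -0.539  1.145] [-0.439  0.435 -0.786] 461.60519890434443
{'time': 0.1, 'qpos': array([ 1.01997121e+00,  3.42683765e-01,  1.52492708e+00, -5.28463206e-05,
        1.27538919e+00, -1.46007321e-01]), 'qvel': array([ 0.00063658, -0.00130674, -0.0013716 ,  0.00100015, -0.0008672 ,
        0.00049393]), 'joint_efforts': array([ 1.02343649e-03, -4.32004845e+01, -2.44693708e+01,  7.17431470e-02,
        5.28009573e-02, -5.50246671e-05]), 'tool_pos': array([0.20658453, 0.48226649, 0.23709655]), 'tool_rot': array([-3.14019290e+00, -1.54760568e-04,  2.73679017e+00]), 'contact_force': array([0.6125882 , 0.25649384, 0.43624155]), 'torque': array([-0.02254433, -0.01026235,  0.04254413]), 'opening': 0.09192985492151812}
```

View pics/top0.png

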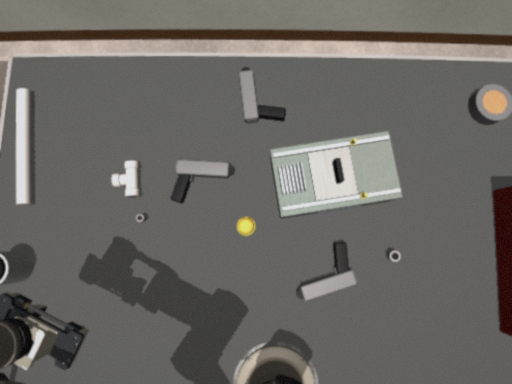

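View pics/scene0.png

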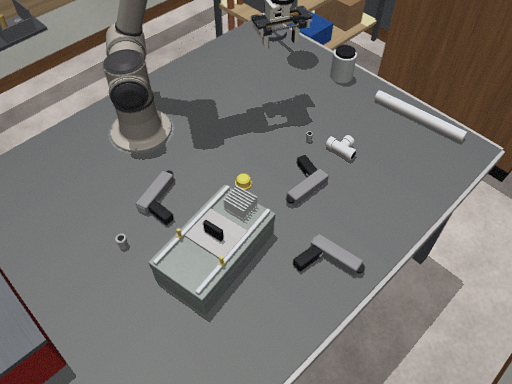

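The three pistol-shaped things in the top picture are at (203,169), (250,95) and (328,285). Left in the picture is +y, so (203,169) is farthest to the robot's left. I'll confirm it in an enlarged crop and measure it.

```bash
python3 - <<'E'
from h import *
im=cv2.imread('pics/top0.png'); P=robot.camera_params('top')
cv2.imwrite('pics/c1.png',np.vstack([cv2.resize(im[150:210,160:240],None,fx=7,fy=5,interpolation=2)[:300,:560],cv2.resize(im[120:225,260:410],(560,300),interpolation=2)]))
hsv=cv2.cvtColor(im,40)
for u,v in[(203,169),(190,169),(180,190),(210,185),(352,141),(363,195),(338,170),(291,178)]: print(u,v,im[v,u],hsv[v,u])
# barrel
g=im.min(2); m=((g>85)).astype(np.uint8); n,l,s,c=cv2.connectedComponentsWithStats(m)
k=l[169,203]; print(s[k],c[k]); p=np.argwhere(l==k)[:,::-1].astype(np.float32)
W=np.array([onz(P,u,v,.038)[:2] for u,v in p]); r=cv2.minAreaRect((W*1000).astype(np.float32)); print('barrel',r, W.mean(0))
# pins
y=((hsv[:,:,0]>15)&(hsv[:,:,0]<35)&(hsv[:,:,1]>120)&(hsv[:,:,2]>80)).astype(np.uint8)
n,l,s,c=cv2.connectedComponentsWithStats(y)
for i in range(1,n):
    if s[i,4]>4: print('yel',s[i],c[i],onz(P,*c[i],.142).round(4))
d=(im.max(2)<40).astype(np.uint8); n,l,s,c=cv2.connectedComponentsWithStats(d)
for i in range(1,n):
    if 20<s[i,4]<1000: print('blk',s[i],c[i],onz(P,*c[i],.154).round(4))
E
```

```text
203 169 [157 158 164] [  4  11 164]
190 169 [158 158 163] [  0   8 163]
180 190 [56 56 58] [ 0  9 58]
210 185 [100 101 103] [ 10   7 103]
352 141 [ 53  94 107] [ 23 129 107]
363 195 [ 55 101 111] [ 25 129 111]
338 170 [49 50 50] [30  5 50]
291 178 [151 149 149] [120   3 151]
[     0     39    512    345 151941] [263.8696731  200.10461956]
barrel ((488.7568054199219, 85.19915771484375), (992.3203125, 1558.4591064453125), 0.006847749464213848) [0.51373128 0.04285174]
yel [351 141   3   3   7] [352.28571429 142.        ] [ 0.6452 -0.1843  0.142 ]
yel [362 194   3   3   9] [363. 195.] [ 0.5102 -0.209   0.142 ]
yel [237 217  18  19 272] [245.55882353 225.72058824] [0.4287 0.0811 0.142 ]
blk [469  95   7  16  57] [472.1754386  102.56140351] [ 0.7527 -0.4929  0.154 ]
blk [259 115  25   6  80] [271.1  117.15] [0.7032 0.0228 0.154 ]
blk [334 160   6  22  59] [336.20338983 171.10169492] [ 0.5671 -0.1405  0.154 ]
blk [180 179  10  24  60] [185.1 190.6] [0.5117 0.2325 0.154 ]
blk [334 243   3  25  43] [335.         254.97674419] [ 0.3622 -0.1363  0.154 ]
blk [  0 259   4  19  60] [  1.25 267.8 ] [0.3094 0.6874 0.154 ]
blk [  2 294  68  65 944] [ 22.08580508 324.06885593] [0.1764 0.6202 0.154 ]
blk [ 69 322  15  17  85] [ 76.61176471 328.51764706] [0.1722 0.4816 0.154 ]
blk [ 51 340  31  28 230] [ 64.13043478 354.75217391] [0.1097 0.5084 0.154 ]
blk [  0 373   9   9  50] [  3.08 377.4 ] [0.0482 0.6589 0.154 ]
blk [262 374  39  10 217] [283.10138249 379.75576037] [ 0.0723 -0.0157  0.154 ]
```

View pics/c1.png

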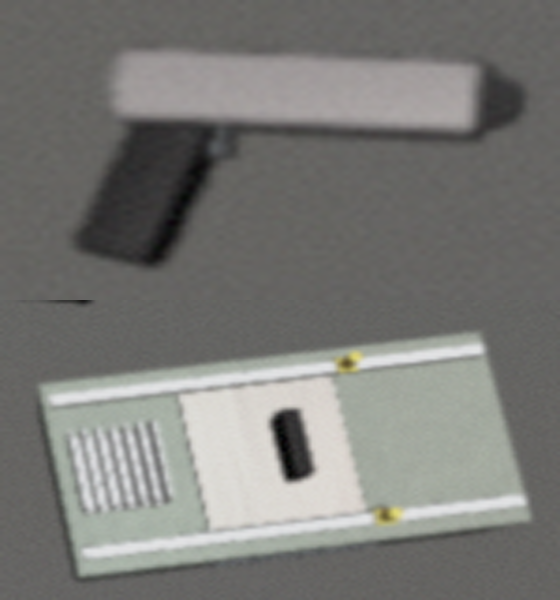

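The enlarged crop shows the barrel with its black nose on the right (-y) and its grip at the left end, running down-left. That fits the description, so this is the thermometer. The cabinet's sink end is on the left (+y) and the door is shut.

```bash
python3 - <<'E'
from h import *
im=cv2.imread('pics/top0.png'); P=robot.camera_params('top'); hsv=cv2.cvtColor(im,40)
m=(im.min(2)>128).astype(np.uint8); n,l,s,c=cv2.connectedComponentsWithStats(m)
k=l[169,203]; p=np.argwhere(l==k)[:,::-1]
W=np.array([onz(P,u,v,.038)[:2]*1000 for u,v in p],np.float32); print('barrel',s[k],cv2.minAreaRect(W),W.mean(0),'dir',cv2.fitLine(W,2,0,.01,.01).ravel())
w=(im.min(2)>205).astype(np.uint8); n,l,s,c=cv2.connectedComponentsWithStats(w)
for i in range(1,n):
    if s[i,4]>80 and 260<c[i][0]<410:
        p=np.argwhere(l==i)[:,::-1]; W=np.array([onz(P,u,v,.112)[:2]*1000 for u,v in p],np.float32); print('white',s[i],c[i],cv2.minAreaRect(W),W.mean(0),cv2.fitLine(W,2,0,.01,.01).ravel())
# cabinet outline: greenish or white region
b,g,r=[im[:,:,i].astype(int) for i in range(3)]
m=((g-r>4)&(g>90)).astype(np.uint8); m[:, :255]=0; m=cv2.morphologyEx(m,3,np.ones((9,9)))
n,l,s,c=cv2.connectedComponentsWithStats(m); k=1+s[1:,4].argmax(); print(s[k])
p=cv2.convexHull(np.argwhere(l==k)[:,::-1].astype(np.int32)); q=cv2.approxPolyDP(p,6,True)[:,0]
for a in q: print(a,onz(P,*a,.1).round(4))
E
```

```text
barrel [176 160  52  16 647] ((593.8286743164062, 215.44766235351562), (145.60089111328125, 36.632511138916016), 87.55305480957031) [593.6604  214.46681] dir [3.7420787e-02 9.9929959e-01 5.9366034e+02 2.1446674e+02]
white [356 136  33   8  95] [372.18947368 139.14736842] ((662.1506958007812, -243.5441436767578), (7.944836616516113, 86.56712341308594), 10.752914428710938) [ 662.1814  -243.87823] [ 1.7875972e-01 -9.8389274e-01  6.6218127e+02 -2.4387820e+02]
white [274 142  75  14 205] [311.53658537 148.48780488] ((633.9860229492188, -83.41809844970703), (7.724265098571777, 197.12042236328125), 9.957005500793457) [634.12274 -84.60764] [ 1.7381316e-01 -9.8477864e-01  6.3412280e+02 -8.4607674e+01]
white [ 309  149   47   50 1377] [330.1989833 175.416122 ] ((569.8389892578125, -137.8140411376953), (120.73619079589844, 102.73748016357422), 10.36726188659668) [ 563.6696  -132.79117] [ 8.6045212e-01  5.0953132e-01  5.6366974e+02 -1.3279117e+02]
white [368 189  32   7  91] [383.59340659 192.05494505] ((522.4392700195312, -269.9830322265625), (7.367856979370117, 82.2432632446289), 9.972933769226074) [ 522.55225 -270.10748] [ 1.7532511e-01 -9.8451060e-01  5.2255219e+02 -2.7010742e+02]
white [283 195  77  15 225] [320.94222222 202.11555556] ((493.7657775878906, -109.16909790039062), (7.764827728271484, 197.7024688720703), 10.083511352539062) [ 493.68225 -108.80545] [ 1.76901072e-01 -9.84228611e-01  4.93682068e+02 -1.08805435e+02]
[ 270  132  132   85 5115]
[401 196] [ 0.5146 -0.3192  0.1   ]
[281 216] [ 0.457  -0.0074  0.1   ]
[270 151] [0.6285 0.0239 0.1   ]
[387 132] [ 0.686  -0.2875  0.1   ]
```

Emit:
jog_arm(
  deltas=[0.24, -0.17, -0.05, 0, 0, -0.048, 0.48, -0.33, -0.1, 0, 0, -0.096, 0.73, -0.5, -0.14, 0, 0, -0.143, 0.97, -0.67, -0.19, 0, 0, -0.191],
  claw=1,
)

```text
time: 0.43
tool_pos: [0.3045, 0.4148, 0.2183]
tool_rot: [-3.141, 0.0, 2.434]
contact_force: [0.9, 0.4, 0.7]
opening: 0.0919
```

Emit:
jog_arm(
  deltas=[0.24, -0.17, -0.05, 0, 0, -0.048, 0.48, -0.33, -0.1, 0, 0, -0.096, 0.73, -0.5, -0.14, 0, 0, -0.143, 0.97, -0.67, -0.19, 0, 0, -0.191],
)

```text
time: 0.77
tool_pos: [0.4018, 0.3475, 0.1993]
tool_rot: [-3.141, 0.0, 2.133]
contact_force: [0.4, 0.5, -0.6]
opening: 0.092
```

Emit:
jog_arm(
  deltas=[0.24, -0.17, -0.05, 0, 0, -0.048, 0.48, -0.33, -0.1, 0, 0, -0.096, 0.73, -0.5, -0.14, 0, 0, -0.143, 0.97, -0.67, -0.19, 0, 0, -0.191],
)

```text
time: 1.1
tool_pos: [0.4988, 0.2805, 0.1802]
tool_rot: [-3.141, 0.0, 1.833]
contact_force: [0.5, -0.2, -0.3]
opening: 0.0918
```

Emit:
jog_arm(
  deltas=[0.24, -0.17, -0.05, 0, 0, -0.048, 0.48, -0.33, -0.1, 0, 0, -0.096, 0.73, -0.5, -0.14, 0, 0, -0.143, 0.97, -0.67, -0.19, 0, 0, -0.191, 0.97, -0.67, -0.19, 0, 0, -0.191],
)

```text
time: 1.52
tool_pos: [0.5979, 0.2107, 0.1598]
tool_rot: [3.142, 0.002, 1.529]
contact_force: [-0.1, -1.2, -0.0]
opening: 0.0921
```

```bash
python3 - <<'E'
from h import *
s=robot.observe(); print(s['time'],s['tool_pos'],s['tool_rot'],s['qpos'])
im,P=snap('wrist','w1.png'); np.save('w1.npy',P,allow_pickle=True); o,d=ray(P,256,192); print(o,d)
m=(im.min(2)>128).astype(np.uint8)
G=(.594,.215,.038); print('exp px',proj(P,G))
n,l,st,c=cv2.connectedComponentsWithStats(m); 
for i in range(1,n):
  if st[i,4]>1500: print(st[i],c[i])
P=robot.camera_params('top'); print('sink',onz(P,292,178.8,.146))
E
```

```text
1.5167 [0.59794797 0.21074542 0.15978328] [3.14157797e+00 1.68496277e-03 1.52902201e+00] [ 0.21885154  0.60549907  1.31060039 -0.00173395  1.22591367  0.26121241]
[0.60132704 0.28505994 0.3061963 ] [-0.00937671 -0.2871454  -0.95790204]
exp px (np.float64(250.41124010891247), np.float64(181.44335977865902))
[ 226   96   46   64 2664] [249.09346847 125.56156156]
sink [ 0.54716424 -0.03185245  0.146     ]
```

View pics/w1.png

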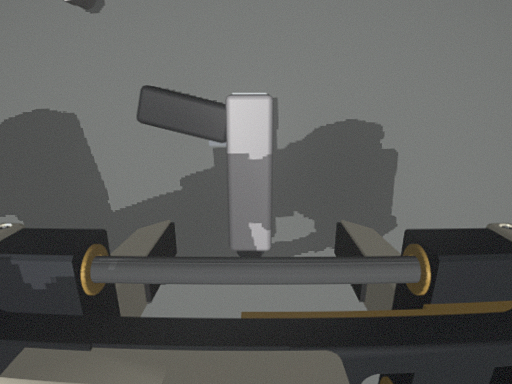

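The wrist picture shows the barrel from about (249,96) at the rear to (251,250) at the nose, with the grip going left, between the open jaws.

```bash
python3 - <<'E'
from h import *
P=np.load('w1.npy',allow_pickle=True).item(); im=cv2.imread('pics/w1.png')
for v in range(100,250,25):
    row=im[v,200:300].min(1).astype(int); g=np.diff(row); a,b=200+g.argmax()+.5,200+g.argmin()+.5
    A,B=onz(P,a,v,.036),onz(P,b,v,.036); print(v,a,b,((A+B)/2).round(4),(A-B)[:2].round(4))
col=im[:,250].min(1).astype(int); print(col[86:102],col[240:256])
for v in(96,249): print(onz(P,250,v,.038).round(4))
E
```

```text
100 216.5 272.5 [0.5923 0.2874 0.036 ] [-0.0483  0.0021]
125 226.5 271.5 [0.5951 0.2659 0.036 ] [-0.0396  0.0017]
150 227.5 212.5 [0.568  0.2449 0.036 ] [ 0.0135 -0.0006]
175 228.5 270.5 [0.5934 0.2206 0.036 ] [-0.0386  0.0017]
200 228.5 270.5 [0.5922 0.1965 0.036 ] [-0.0395  0.0017]
225 248.5 261.5 [0.5963 0.1708 0.036 ] [-0.0126  0.0005]
[125 122 124 125 124 117 144 198 135 110 147 161 176 188 200 196] [115 110 115 113 117 116 115 114 113 103  83  52  53  49  51  51]
[0.5972 0.2904 0.038 ]
[0.5903 0.1464 0.038 ]
```

Emit:
jog_arm(
  deltas=[-0.05, 0.07, -0.25, 0, 0, 0, -0.05, 0.07, -0.5, 0, 0, 0, -0.05, 0.07, -0.75, 0, 0, 0, -0.05, 0.07, -0.95, 0, 0, 0],
)

```text
time: 1.9
tool_pos: [0.5879, 0.2224, 0.065]
tool_rot: [-3.139, 0.0, 1.539]
contact_force: [-0.4, -0.4, -0.6]
opening: 0.0917
```

Emit:
jog_arm(
  deltas=[0, 0, -0.2, 0, 0, 0, 0, 0, -0.38, 0, 0, 0, 0, 0, -0.49, 0, 0, 0, 0, 0, -0.49, 0, 0, 0],
)

```text
time: 2.23
tool_pos: [0.5874, 0.2219, 0.0152]
tool_rot: [-3.137, 0.001, 1.538]
contact_force: [-0.6, 0.1, 0.6]
opening: 0.0915
```

Emit:
jog_arm(
  deltas=[0, 0, 0, 0, 0, 0, 0, 0, 0, 0, 0, 0, 0, 0, 0, 0, 0, 0, 0, 0, 0, 0, 0, 0, 0, 0, 0, 0, 0, 0],
  claw=0,
  newtons=40,
)

```text
time: 2.65
tool_pos: [0.5902, 0.2217, 0.0187]
tool_rot: [3.14, -0.0, 1.537]
contact_force: [-0.4, -0.6, -1.1]
opening: 0.0629
```

Emit:
jog_arm(
  deltas=[0, 0, 0, 0, 0, 0, 0, 0, 0, 0, 0, 0, 0, 0, 0, 0, 0, 0, 0, 0, 0, 0, 0, 0, 0, 0, 0, 0, 0, 0],
)

```text
time: 3.07
tool_pos: [0.5903, 0.2216, 0.018]
tool_rot: [3.14, -0.0, 1.537]
contact_force: [1.6, -0.2, 0.8]
opening: 0.0421
```

Emit:
jog_arm(
  deltas=[0, 0, 0, 0, 0, 0, 0, 0, 0.1, 0, 0, 0, 0, 0, 0.3, 0, 0, 0, -0.1, -0.06, 0.55, 0, 0, 0, -0.2, -0.1, 0.8, 0, 0, 0],
)

```text
time: 3.48
tool_pos: [0.5687, 0.2112, 0.098]
tool_rot: [-3.139, 0.001, 1.537]
contact_force: [0.1, -0.4, -1.0]
opening: 0.0416
```

Emit:
jog_arm(
  deltas=[-0.05, -0.04, 0.12, 0, 0, 0, -0.1, -0.08, 0.2, 0, 0, 0, -0.12, -0.08, 0.24, 0, 0, 0, -0.12, -0.08, 0.24, 0, 0, 0, -0.12, -0.08, 0.24, 0, 0, 0],
)

```text
time: 3.9
tool_pos: [0.5574, 0.2035, 0.1209]
tool_rot: [-3.14, 0.0, 1.537]
contact_force: [1.1, -0.2, -2.2]
opening: 0.0418
```

```bash
python3 - <<'E'
from h import *
s=robot.observe(); print(s['time'],s['tool_pos'],s['tool_rot'],s['opening'],s['contact_force'])
a,P=snap('scene','s2.png'); b,T=snap('top','t2.png'); S=(.55,-.033,.123)
print('scene S',proj(P,S),'nose',proj(P,(.555,.117,.123)),'top S',proj(T,S),proj(T,(.555,.117,.123)))
cv2.imwrite('pics/c2.png',cv2.cvtColor(np.vstack([cv2.resize(a[120:270,170:370],(800,600))[:600],])[:,:,:],4))
cv2.imwrite('pics/c3.png',cv2.cvtColor(cv2.resize(b[110:230,150:310],(800,600)),4))
E
```

```text
3.9 [0.5574418  0.20354983 0.12086364] [-3.14038357e+00  2.55282127e-04  1.53654768e+00] 0.04183577260723829 [ 1.13984416 -0.16695462 -2.20955647]
scene S (np.float64(238.73566652347353), np.float64(202.73010017020457)) nose (np.float64(277.6850205828958), np.float64(174.9316199856956)) top S (np.float64(291.8438735771173), np.float64(179.19129223079526)) (np.float64(233.27901713603265), np.float64(176.26045131227744))
```

View pics/c2.png

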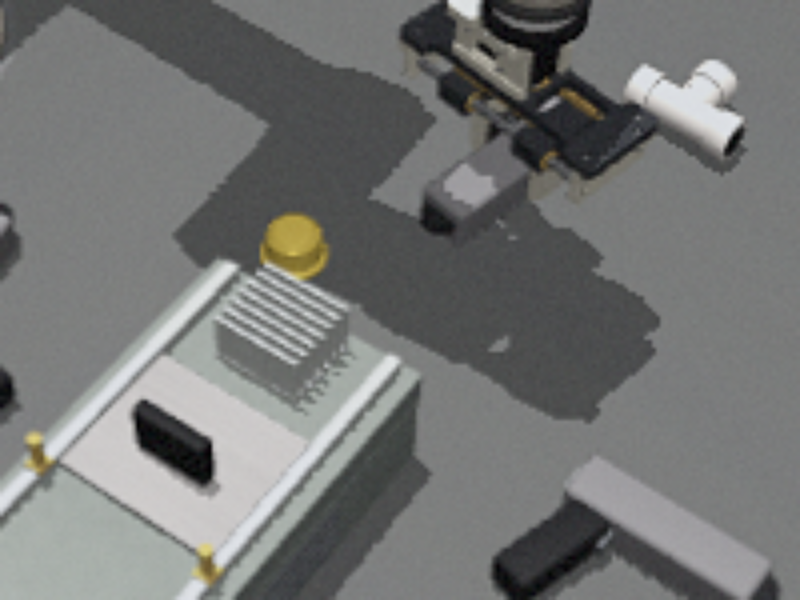

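View pics/c3.png

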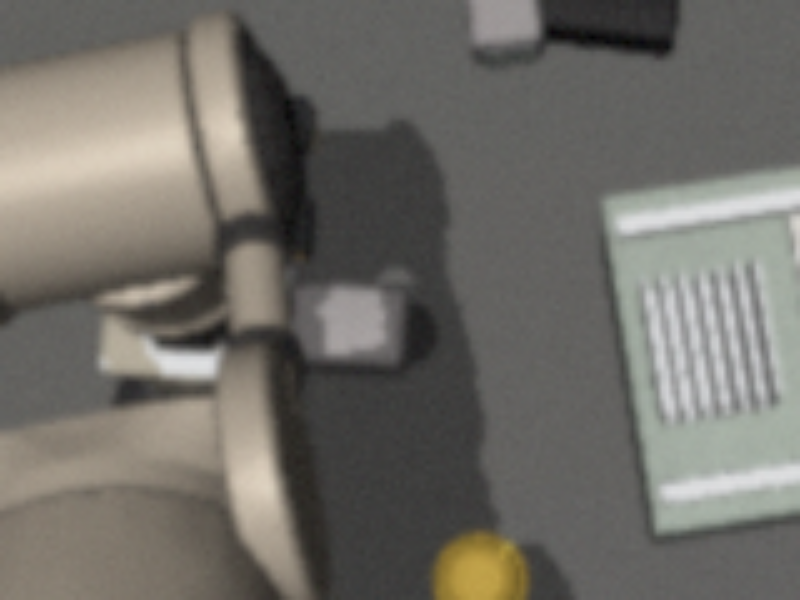

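The nose is at top (235,176) and scene (280,174), against predictions of (233,176) and (278,175). The sink is at top (292,179). The aim is good at about 15 cm, so I'll hold here.

Emit:
jog_arm(
  deltas=[0, 0, 0, 0, 0, 0, 0, 0, 0, 0, 0, 0, 0, 0, 0, 0, 0, 0, 0, 0, 0, 0, 0, 0, 0, 0, 0, 0, 0, 0],
)

```text
time: 4.42
tool_pos: [0.5578, 0.2036, 0.1216]
tool_rot: [-3.141, 0.0, 1.537]
contact_force: [-0.1, -0.2, -2.4]
opening: 0.0419
```

Emit:
jog_arm(
  deltas=[0, 0, 0, 0, 0, 0, 0, 0, 0, 0, 0, 0, 0, 0, 0, 0, 0, 0, 0, 0, 0, 0, 0, 0, 0, 0, 0, 0, 0, 0],
)

```text
time: 4.83
tool_pos: [0.5578, 0.2036, 0.1218]
tool_rot: [3.141, 0.0, 1.537]
contact_force: [0.1, -0.3, -2.3]
opening: 0.0414
```

Emit:
jog_arm(
  deltas=[0, 0, 0, 0, 0, 0, 0, 0, 0, 0, 0, 0, 0, 0, 0, 0, 0, 0, 0, 0, 0, 0, 0, 0, 0, 0, 0, 0, 0, 0],
)

```text
time: 5.25
tool_pos: [0.5577, 0.2036, 0.1217]
tool_rot: [3.142, 0.0, 1.537]
contact_force: [-0.3, -0.5, -2.5]
opening: 0.0422
```

Emit:
jog_arm(
  deltas=[0, 0, 0, 0, 0, 0, 0, 0, 0, 0, 0, 0, 0, 0, 0, 0, 0, 0, 0, 0, 0, 0, 0, 0, 0, 0, 0, 0, 0, 0],
)

```text
time: 5.67
tool_pos: [0.5578, 0.2036, 0.1217]
tool_rot: [3.142, 0.0, 1.537]
contact_force: [-0.5, 0.5, -1.8]
opening: 0.042
```

Emit:
jog_arm(
  deltas=[0, 0, 0, 0, 0, 0, 0, 0, 0, 0, 0, 0, 0, 0, 0, 0, 0, 0, 0, 0, 0, 0, 0, 0, 0, 0, 0, 0, 0, 0],
)

```text
time: 6.08
tool_pos: [0.5578, 0.2036, 0.1217]
tool_rot: [3.141, 0.0, 1.537]
contact_force: [0.7, -0.3, -1.3]
opening: 0.0422
```

Emit:
jog_arm(
  deltas=[0, 0, 0, 0, 0, 0, 0, 0, 0, 0, 0, 0, 0, 0, 0, 0, 0, 0, 0, 0, 0, 0, 0, 0, 0, 0, 0, 0, 0, 0],
)

```text
time: 6.5
tool_pos: [0.5578, 0.2036, 0.1218]
tool_rot: [3.141, -0.0, 1.537]
contact_force: [-0.4, -0.4, -0.9]
opening: 0.0415
```

Emit:
jog_arm(
  deltas=[0, 0, 0, 0, 0, 0, 0, 0, 0, 0, 0, 0, 0, 0, 0, 0, 0, 0, 0, 0, 0, 0, 0, 0, 0, 0, 0, 0, 0, 0],
)

```text
time: 6.92
tool_pos: [0.5577, 0.2036, 0.1217]
tool_rot: [3.142, 0.0, 1.537]
contact_force: [-0.2, -0.1, -1.4]
opening: 0.0419
```

Emit:
jog_arm(
  deltas=[0, 0, 0, 0, 0, 0, 0, 0, 0, 0, 0, 0, 0, 0, 0, 0, 0, 0, 0, 0, 0, 0, 0, 0, 0, 0, 0, 0, 0, 0],
)

```text
time: 7.33
tool_pos: [0.5577, 0.2036, 0.1217]
tool_rot: [3.142, -0.0, 1.537]
contact_force: [-1.2, 0.5, -1.7]
opening: 0.0418
```

Emit:
jog_arm(
  deltas=[0.08, 0.05, -0.2, 0, 0, 0, 0.17, 0.1, -0.4, 0, 0, 0, 0.25, 0.14, -0.6, 0, 0, 0, 0.32, 0.18, -0.75, 0, 0, 0, 0.32, 0.18, -0.85, 0, 0, 0],
)

```text
time: 7.75
tool_pos: [0.5901, 0.2219, 0.0349]
tool_rot: [-3.141, 0.0, 1.537]
contact_force: [-0.9, -0.4, -1.4]
opening: 0.0419
```

Emit:
jog_arm(
  deltas=[0, 0, -0.05, 0, 0, 0, 0, 0, -0.1, 0, 0, 0, 0, 0, -0.15, 0, 0, 0, 0, 0, -0.18, 0, 0, 0, 0, 0, -0.18, 0, 0, 0],
)

```text
time: 8.17
tool_pos: [0.5895, 0.2215, 0.0187]
tool_rot: [-3.141, 0.0, 1.537]
contact_force: [-0.2, 0.4, -1.3]
opening: 0.0419
```

Emit:
jog_arm(
  deltas=[0, 0, -0.01, 0, 0, 0, 0, 0, -0.015, 0, 0, 0, 0, 0, -0.015, 0, 0, 0],
)

```text
time: 8.42
tool_pos: [0.5901, 0.2216, 0.018]
tool_rot: [3.14, -0.0, 1.537]
contact_force: [-0.6, -0.9, 1.8]
opening: 0.0418
```

Emit:
jog_arm(
  deltas=[0, 0, 0, 0, 0, 0, 0, 0, 0, 0, 0, 0, 0, 0, 0, 0, 0, 0, 0, 0, 0, 0, 0, 0, 0, 0, 0, 0, 0, 0],
  claw=0.7,
)

```text
time: 8.83
tool_pos: [0.5898, 0.2216, 0.0173]
tool_rot: [3.141, -0.0, 1.537]
contact_force: [-0.3, 0.3, -0.4]
opening: 0.0638
```

Emit:
jog_arm(
  deltas=[0, 0, 0, 0, 0, 0, 0, 0, 0, 0, 0, 0, 0, 0, 0.1, 0, 0, 0, 0, 0, 0.4, 0, 0, 0, 0, 0, 0.8, 0, 0, 0],
)

```text
time: 9.25
tool_pos: [0.5877, 0.221, 0.0955]
tool_rot: [-3.135, 0.002, 1.537]
contact_force: [0.1, 0.7, 0.8]
opening: 0.0643
```

Emit:
jog_arm(
  deltas=[0, 0, 0.3, 0, 0, 0, 0, 0, 0.6, 0, 0, 0, 0, 0, 0.9, 0, 0, 0, 0, 0, 1, 0, 0, 0],
)

```text
time: 9.58
tool_pos: [0.5915, 0.2221, 0.2034]
tool_rot: [3.133, -0.002, 1.537]
contact_force: [0.4, 0.8, 0.5]
opening: 0.0642
```

Emit:
jog_arm(
  deltas=[-0.01, -0.23, 0.02, 0, 0, -0.054, -0.02, -0.46, 0.04, 0, 0, -0.108, -0.04, -0.69, 0.05, 0, 0, -0.163, -0.05, -0.92, 0.05, 0, 0, -0.217],
)

```text
time: 9.92
tool_pos: [0.5843, 0.1288, 0.2024]
tool_rot: [3.142, 0.0, 1.192]
contact_force: [-0.1, -0.1, 0.1]
opening: 0.0645
```

Emit:
jog_arm(
  deltas=[-0.01, -0.23, 0, 0, 0, -0.054, -0.02, -0.46, 0, 0, 0, -0.108, -0.04, -0.69, 0, 0, 0, -0.163, -0.05, -0.92, 0, 0, 0, -0.217],
)

```text
time: 10.25
tool_pos: [0.5792, 0.0365, 0.2021]
tool_rot: [-3.141, 0.0, 0.851]
contact_force: [0.7, -0.1, 0.2]
opening: 0.0646
```

Emit:
jog_arm(
  deltas=[-0.01, -0.23, 0, 0, 0, -0.054, -0.02, -0.46, 0, 0, 0, -0.108, -0.04, -0.69, 0, 0, 0, -0.163, -0.05, -0.92, 0, 0, 0, -0.217],
)

```text
time: 10.58
tool_pos: [0.5742, -0.0554, 0.2021]
tool_rot: [-3.141, 0.0, 0.51]
contact_force: [-0.1, -0.0, -0.7]
opening: 0.0644
```

Emit:
jog_arm(
  deltas=[-0.01, -0.23, 0, 0, 0, -0.054, -0.02, -0.46, 0, 0, 0, -0.108, -0.04, -0.69, 0, 0, 0, -0.163, -0.05, -0.92, 0, 0, 0, -0.217, -0.05, -0.92, 0, 0, 0, -0.217],
)

```text
time: 11.0
tool_pos: [0.5692, -0.1503, 0.202]
tool_rot: [3.14, 0.001, 0.166]
contact_force: [0.5, -0.5, -0.4]
opening: 0.0644
```

```bash
python3 - <<'E'
from h import *
s=robot.observe(); print(s['time'],s['tool_pos'],s['tool_rot'],s['qpos'])
im,P=snap('wrist','w3.png'); np.save('w3.npy',P,allow_pickle=True); print(ray(P,256,192))
t,T=snap('top','t3.png')
a=im; b=cv2.resize(t[140:220,160:300],(512,293))
cv2.imwrite('pics/c4.png',cv2.cvtColor(np.vstack([a[:300],b]),4))
print('handle top exp',proj(P,(.572,-.147,.154)))
m=(t.min(2)>128).astype(np.uint8); n,l,st,c=cv2.connectedComponentsWithStats(m)
k=l[169,203]; W=np.array([onz(T,u,v,.038)[:2]*1000 for v,u in np.argwhere(l==k)],np.float32); print('barrel',st[k],cv2.minAreaRect(W))
E
```

```text
11.0 [ 0.56921614 -0.15025371  0.20195952] [3.14015845e+00 6.45349050e-04 1.65753300e-01] [-0.38740068  0.4870808   1.39690377 -0.00163922  1.25740409  1.01814707]
(array([ 0.64299973, -0.13810753,  0.34846401]), array([-0.28212493, -0.0506853 , -0.95809877]))
handle top exp (np.float64(250.69184797255392), np.float64(210.63269326892697))
barrel [176 161  52  16 645] ((590.7235717773438, 215.81985473632812), (145.6020965576172, 36.60582733154297), 87.92008972167969)
```

View pics/c4.png

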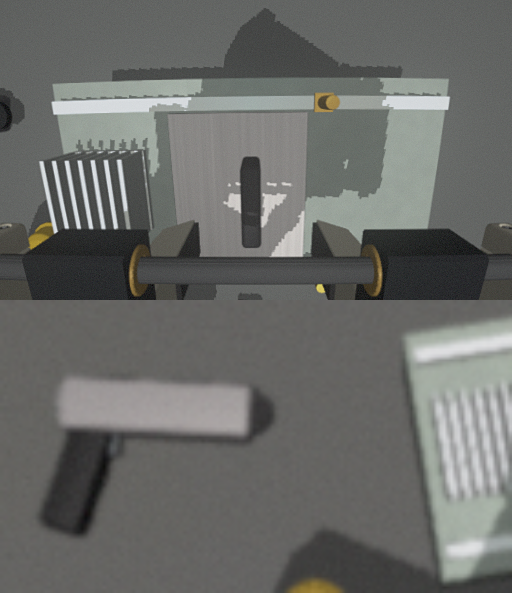

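The thermometer lies flat at its old spot, top face up (top-view crop, barrel unchanged). The wrist view shows the handle's top at about (251,157–247), the far pin at about (333,102), and the door shut.

```bash
python3 - <<'E'
from h import *
P=np.load('w3.npy',allow_pickle=True).item(); im=cv2.imread('pics/w3.png'); hsv=cv2.cvtColor(im,40)
yd=np.array([-.177,.984]); C=np.array([.572,-.147])
m=((hsv[:,:,0]>12)&(hsv[:,:,0]<35)&(hsv[:,:,1]>100)).astype(np.uint8)
ys,xs=np.where(m[85:120,305:350]); print('pin px',xs.min()+305,xs.max()+305,ys.min()+85,ys.max()+85)
big=cv2.resize(im[80:125,300:360],(800,600),interpolation=2); cv2.imwrite('pics/pin.png',big)
for name,u,v,z in(('pintop',333,102,.142),('hTopFarEnd',251,157,.154),('hmid',251,205,.154)):
    w=onz(P,u,v,z); print(name,w.round(4),((w[:2]-C)@yd).round(4))
for v in(170,190,210,230):
    r=im[v,225:280].max(1).astype(int); k=np.where(r<60)[0]+225; print(v,k.min(),k.max(),[((onz(P,k_,v,.154)[:2]-C)@yd).round(4) for k_ in(k.min()-.5,k.max()+.5)])
E
```

```text
pin px 314 339 93 111
pintop [ 0.652  -0.1892  0.142 ] -0.0557
hTopFarEnd [ 0.6087 -0.1413  0.154 ] -0.0009
hmid [ 0.5761 -0.1466  0.154 ] -0.0003
170 241 259 [np.float64(0.0062), np.float64(-0.0063)]
190 241 259 [np.float64(0.0066), np.float64(-0.0062)]
210 242 259 [np.float64(0.0063), np.float64(-0.006)]
230 243 259 [np.float64(0.006), np.float64(-0.0059)]
```

View pics/pin.png

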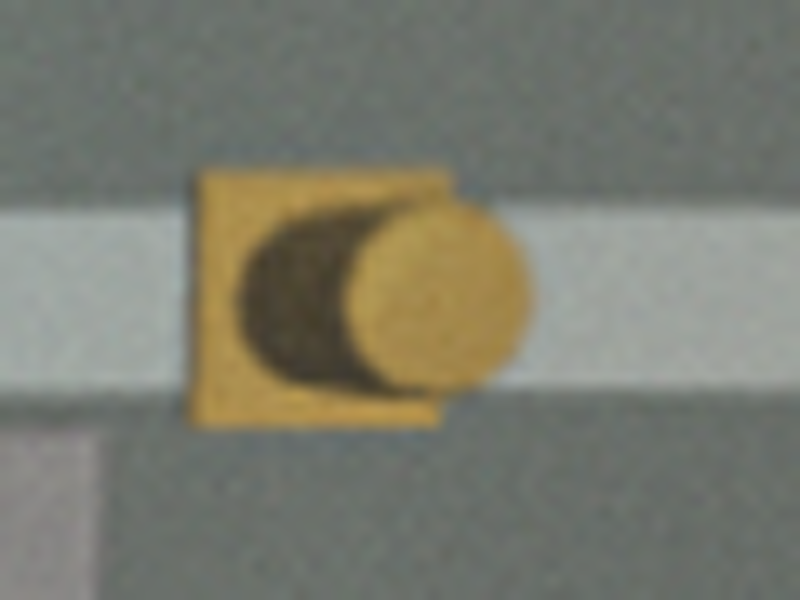

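Emit:
jog_arm(
  deltas=[0.05, 0.04, -0.2, 0, 0, 0.008, 0.05, 0.04, -0.4, 0, 0, 0.008, 0.05, 0.04, -0.6, 0, 0, 0.008, 0.05, 0.04, -0.75, 0, 0, 0.008, 0.05, 0.04, -0.75, 0, 0, 0.008],
)

```text
time: 11.52
tool_pos: [0.5729, -0.1403, 0.1239]
tool_rot: [-3.138, 0.006, 0.188]
contact_force: [-0.6, 0.1, -0.0]
opening: 0.064
```

Emit:
jog_arm(
  deltas=[0, 0, 0, 0, 0, 0, 0, 0, 0, 0, 0, 0, 0, 0, 0, 0, 0, 0, 0, 0, 0, 0, 0, 0, 0, 0, 0, 0, 0, 0],
  claw=0,
  newtons=40,
)

```text
time: 11.93
tool_pos: [0.5751, -0.1425, 0.1282]
tool_rot: [3.141, -0.001, 0.186]
contact_force: [-0.3, 0.2, 0.4]
opening: 0.0358
```

Emit:
jog_arm(
  deltas=[0, 0, 0, 0, 0, 0, 0, 0, 0, 0, 0, 0, 0, 0, 0, 0, 0, 0, 0, 0, 0, 0, 0, 0, 0, 0, 0, 0, 0, 0],
)

```text
time: 12.35
tool_pos: [0.5755, -0.1461, 0.1276]
tool_rot: [3.136, -0.001, 0.184]
contact_force: [3.1, -13.4, -2.3]
opening: 0.014
```

Emit:
jog_arm(
  deltas=[0, 0, 0, 0, 0, 0, 0, 0, 0, 0, 0, 0, 0, 0, 0, 0, 0, 0, 0, 0, 0, 0, 0, 0, 0, 0, 0, 0, 0, 0],
)

```text
time: 12.77
tool_pos: [0.5756, -0.146, 0.1276]
tool_rot: [3.136, -0.002, 0.184]
contact_force: [2.4, -14.0, -2.6]
opening: 0.0138
```

Emit:
jog_arm(
  deltas=[0.01, -0.08, 0, 0, 0, 0, 0.03, -0.18, 0, 0, 0, 0, 0.05, -0.28, 0, 0, 0, 0, 0.07, -0.38, 0, 0, 0, 0, 0.08, -0.45, 0, 0, 0, 0],
)

```text
time: 13.18
tool_pos: [0.5829, -0.1876, 0.1275]
tool_rot: [-3.14, -0.0, 0.185]
contact_force: [0.7, 5.4, 3.1]
opening: 0.0141
```

Emit:
jog_arm(
  deltas=[0.01, -0.07, 0, 0, 0, 0, 0.02, -0.12, 0, 0, 0, 0, 0.02, -0.12, 0, 0, 0, 0, 0.02, -0.12, 0, 0, 0, 0, 0.02, -0.12, 0, 0, 0, 0],
)

```text
time: 13.6
tool_pos: [0.5849, -0.1989, 0.1275]
tool_rot: [-3.141, -0.001, 0.186]
contact_force: [0.1, 6.1, 3.3]
opening: 0.0138
```

```bash
python3 - <<'E'
from h import *
s=robot.observe(); print(s['time'],s['tool_pos'],s['tool_rot'],s['contact_force'],s['opening'])
d=s['tool_pos'][:2]-np.array([.5756,-.146]); print('travel',d@np.array([.177,-.984]))
im,P=snap('wrist','w4.png'); np.save('w4.npy',P,allow_pickle=True)
cv2.imwrite('pics/c5.png',cv2.cvtColor(cv2.resize(im[60:300,130:380],(800,600)),4))
E
```

```text
13.6 [ 0.58491393 -0.19886087  0.12752463] [-3.14075196e+00 -5.56986837e-04  1.85612001e-01] [0.06195618 6.07294736 3.29552053] 0.01378005700508093
travel 0.05366366457125973
```

View pics/c5.png

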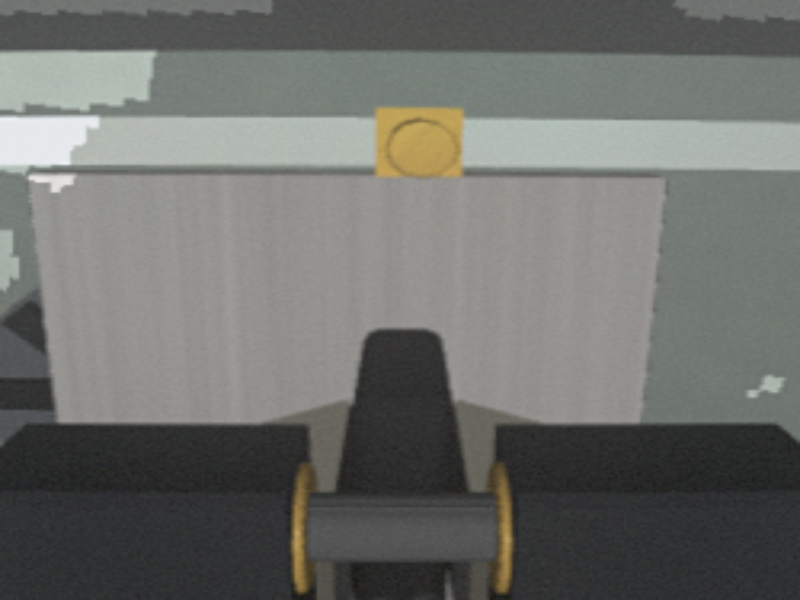

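The far pin's top is centred at about (262.2,119.2). The handle bar's visible top is centred at about (255.6,216).

```bash
python3 - <<'E'
from h import *
P=np.load('w4.npy',allow_pickle=True).item(); im=cv2.imread('pics/w4.png'); hsv=cv2.cvtColor(im,40)
rail=[]
for u in(140,200,300,370):
    g=im[90:140,u].min(1).astype(int); k=np.diff(g); rail.append(onz(P,u,90+k[:25].argmax()+.5,.112)[:2])
rail=np.array(rail,np.float32); f=cv2.fitLine(rail,2,0,.01,.01).ravel(); print('rail dir',f[:2])
p=onz(P,262.2,119.2,.142)[:2]; hs=[]
for v in(198,205,212,218):
    r=im[v,225:290].max(1).astype(int); k=np.where(r<75)[0]+225; c=(k.min()+k.max())/2; w=onz(P,c,v,.154)[:2]; hs.append(w); print(v,k.min(),k.max(),w)
h=np.mean(hs,0)
for a in(10.,10.2,10.6):
    a=np.radians(a); yd=np.array([-np.sin(a),np.cos(a)]); print('open by still', (h-p)@yd)
E
```

```text
rail dir [ 0.17475928 -0.9846112 ]
198 244 267 [ 0.62058377 -0.19260675]
205 243 268 [ 0.61754638 -0.19317436]
212 242 269 [ 0.61446619 -0.19374997]
218 241 270 [ 0.61179078 -0.19424994]
open by still 0.002500582840989953
open by still 0.0026268622963317467
open by still 0.0028793236462657423
```

Emit:
jog_arm(
  deltas=[0.004, -0.015, 0, 0, 0, 0, 0.004, -0.024, 0, 0, 0, 0, 0.004, -0.024, 0, 0, 0, 0, 0.004, -0.024, 0, 0, 0, 0, 0.004, -0.024, 0, 0, 0, 0],
)

```text
time: 14.07
tool_pos: [0.5853, -0.201, 0.1275]
tool_rot: [-3.141, -0.0, 0.186]
contact_force: [0.3, 5.4, 4.0]
opening: 0.0139
```

```bash
python3 - <<'E'
from h import *
s=robot.observe(); print(s['time'],s['tool_pos'],s['contact_force'],s['opening'],(s['tool_pos'][:2]-np.array([.5756,-.146]))@np.array([.177,-.984]))
im,P=snap('wrist','w5.png'); im=im[:,:,::-1]; t,T=snap('scene','s5.png'); tt,_=snap('top','t5.png')
hsv=cv2.cvtColor(np.ascontiguousarray(im),40)
m=((hsv[:,:,0]>12)&(hsv[:,:,0]<35)&(hsv[:,:,1]>110)).astype(np.uint8); ys,xs=np.where(m[90:140,230:290]); print('base px',xs.min()+230,xs.max()+230,ys.min()+90,ys.max()+90)
p=onz(P,(xs.min()+xs.max())/2+230,(ys.min()+ys.max())/2+90,.114)[:2]
hs=[]
for v in(198,205,212,218):
    r=im[v,225:290].max(1).astype(int); k=np.where(r<75)[0]+225; hs.append(onz(P,(k.min()+k.max())/2,v,.154)[:2])
a=np.radians(10.2); yd=np.array([-np.sin(a),np.cos(a)]); print('remaining (pin base)',(np.mean(hs,0)-p)@yd)
P4=np.load('w4.npy',allow_pickle=True).item()
cv2.imwrite('pics/c6.png',cv2.cvtColor(np.hstack([cv2.resize(np.ascontiguousarray(im[90:230:,200:320,::-1]),(400,467)),cv2.resize(tt[130:230,150:270],(400,467))]),4))
E
```

```text
14.0667 [ 0.58531199 -0.20100794  0.12752252] [0.30129976 5.44350457 3.97389039] 0.013938721985034463 0.0558468319561521
base px 243 269 103 130
remaining (pin base) -2.7234744015546457e-06
```

View pics/c6.png

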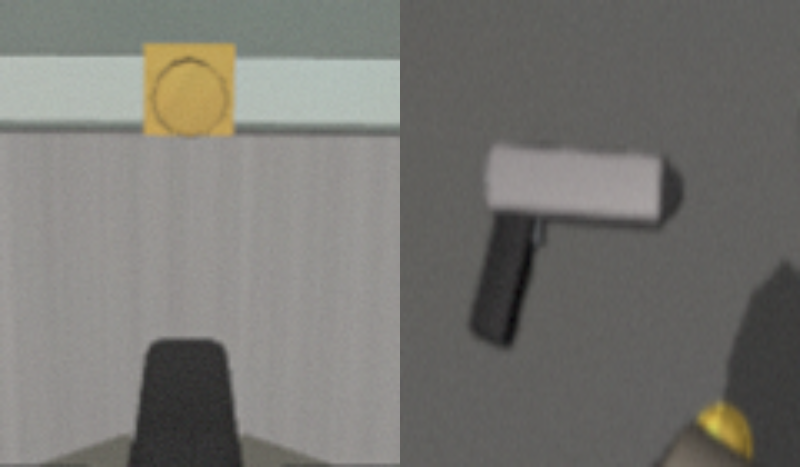

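The bar is now in line with the pin, with 0.0 mm left by the pin base and a travel of 55.8 mm against 55.5 mm predicted. The thermometer lies flat. I'll settle briefly and hand in.

Emit:
jog_arm(
  deltas=[0, 0, 0, 0, 0, 0, 0, 0, 0, 0, 0, 0, 0, 0, 0, 0, 0, 0, 0, 0, 0, 0, 0, 0, 0, 0, 0, 0, 0, 0],
)

```text
time: 14.63
tool_pos: [0.5853, -0.201, 0.1275]
tool_rot: [-3.141, -0.0, 0.186]
contact_force: [0.2, 5.3, 3.5]
opening: 0.0134
```

```bash
python3 -c "
from cell import robot
s=robot.observe();print(s['tool_pos'],s['opening'],s['contact_force']);print(robot.hand_in())"
```

```text
[ 0.58530204 -0.20100001  0.12752002] 0.013416417440302053 [0.21679679 5.34612143 3.49305221]
the job is handed in; nothing more can be done
None
```

The job is done and handed in at about 14.6 s, with the arm still holding the vent door open at the mark. No verdict was reported.

- **Thermometer:** I took the left-most of the three look-alikes. With the door shut, I held its nose about 15 cm from the heat sink's middle for about 3.4 s. In both cameras the nose was within about 2 px of where it should be. I then laid it back at its old spot on the mat, same side up, and let go; the last top picture shows it lying flat and clear of the cabinet.
- **Door:** I pulled the door open by its handle and am holding it with 40 N of grip against about 5 N of spring. The last wrist picture put the bar 0.0 mm off line with the far pin. The measured travel was 55.8 mm, against 55.5 mm worked out beforehand. The check one step earlier disagreed slightly (1.8 mm against 2.6 mm still to go), so expect about 1 mm of error.
- **Not checked:** the near pin was hidden by the gripper, so I lined up on the far pin only. I did not re-measure the sockets, cap or T-joint at the end, but nothing was moved near them.

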